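# Set the lathe's tool rest along the wood and clamp it

### The arm

A 6-joint arm with a two-finger parallel gripper is mounted at the origin on the work surface. World frame = base frame: x ahead of the robot, y to its left, z up, the work surface at z = 0. Lengths are in m, angles in rad, forces in N, time in s.
With the tool pointing down it reaches from about 0.3 to 0.875 m from the base axis. Payload 6.4 kg.
Tool frame: the origin (TCP) lies on the centre line of the jaws, within the pads' length; the fingertips stand 25 mm ahead of it and the grasp point (between the pads) lies 6 mm ahead of it; z points along the fingers, y is the line along which they close (so a half turn about z gives the same grasp; the last joint's range is limited). The gripper opens to 85 mm and grips with 20 to 120 N. Pads are 22 mm wide; open, the fingers measure 114 mm over their backs; the gripper's body (76 mm by 85 mm) begins 54 mm behind the grasp point. The pads swing forward as they close: fully open they stand 13 mm farther back than shut.
Start: joints at [0.98, 0.181, 1.607, -0, 1.354, -0.206], TCP at [0.216, 0.533, 0.256] pointing down, gripper open.
Joint ranges: [-2.99, 2.99], [-0.89, 2.07], [0.3, 2.58], [-1.14, 4.28], [0, 2.63], [-3.12, 3.12]. Speed limits (rad/s): [2.57, 2.57, 3.01, 3.14, 3.14, 3.14].

### API

Orientations are given as a unit quaternion [w, x, y, z].
In Python, from bench import get_obs, camera, hand_in, spot_in gives the robot as it stands.
- The arm moves only by the shell command python3 -m jog 'ROWS'. ROWS is JSON, one flat list of numbers, 7 for each row, row after row: the shift along the tool's x, y, z in m, then the turn, a rotation vector about the tool's x, y, z in rad, then the closure, from 0 (fully open) to 1 (shut). A call has 1 to 20 rows; each row is the pose to reach, as a shift and turn from the pose commanded when the call began, along the tool's axes at that moment; what a row does not reach only later rows make up. A row lasts 1/8 s, in which the tool goes at most 62.5 mm and 10.7 degrees, less where a joint would pass 70% of its speed; a pose out of reach is approached as far as the arm can. A call with a gripper value outside its range is refused whole. The fingers move at their own pace and stop on an object; the grip force is fixed at half the most. Time passes only in rows, so rows that repeat a pose let the fingers close. It gives the time, the measured TCP pose, the force, the opening and the grip force at its end, in the units of the state.
- get_obs(): the state, without advancing time (a new reading comes with each control period).
- camera(name): name is "scene" or "top"; returns a dict with "frame" (384x512x3 uint8, red, green, blue), "mtx" (3x3 intrinsics, pixels), "extrinsics" (4x4, takes a point from camera to world coordinates). Camera axes: x right, y up, looking along -z (the intrinsics and any distortion apply to the point x, -y, -z); pixel columns grow to the right and rows downward; lengths in m; the calibration is good to about 2 mm. A picture is of the moment at which its call begins. There is no depth.
- hand_in(): hands the job in; it is judged then, once.
Trained networks look in a picture, given as the dict that the camera call returned (one of the last four; its "shot" number tells which), for a name from the list of things; names that differ only in an ending like _2 or _b are one class to them, and where a whole thing is asked for, a point or a joint stands for the part that bears it (a point fixed in the world has none). Each returns a list of dicts, best first, with "confidence" (0 to 1); they miss things now and then, are a little off and sometimes report something else, mostly with a low value. They report only what shows in the picture. A call takes as long as a camera call. They do not tell look-alikes from the thing itself.
- spot_in(picture, name): "xyz" ([x, y, z] in m, in world coordinates, good to about 4 mm: the middle of the surface that is visible of it).
The state is a dict: "time_s": time; "q": joint angles; "dq": joint speeds; "joint_efforts": joint torques, N m; "eef_pos": TCP position; "eef_rot": TCP orientation; "wrist_force": force on the tool from outside, world axes, zero at the start; "torque": the same for the moment, N m; "opening": opening from 0.0 (shut) to 1.0 (fully open); "grasp_force": force on a finger pad.
Only numpy, scipy, OpenCV 4.12 (cv2) and the standard library are available. Lean on these libraries where they do the work, as an engineer would, in place of code of your own. Each camera call takes 0.05 s, during which the arm holds its last target. There are 200 camera calls.

### The job

The tool rest of the wood lathe has been left swung out towards the bench: push it round with a fingertip until it lies parallel with the lathe's axis, its free end towards the headstock, alongside the wood and not driven against it. Only then press the clamp lever beside its post fully down to lock it. Do not lift the rest out of its socket, do not pick up or disturb the other things on the bench, and finish clear of everything.

Things in the scene. Friction and masses are not known exactly. Their poses are not given: they have to be found in the camera images.
- lathe: cream bench lathe, fixed. Origin on the bench under the middle of its bed (560 long); x runs parallel to the turning axis to the headstock (cream box, x 150 to 280, top 241), +y is the tool rest's side. Turning axis at y 0, 185 above the bench. Pale wood on it: x -128 to 122, radius up to 36. Chuck x 122 to 150. Tailstock x -275 to -127, top 212
- banjo: dark steel casting on the bed that carries the rest, fixed to the lathe for this job. Origin at bench level exactly under the rest's swivel axis (vertical); axes parallel to the lathe's. The origin lies 72 to the +y side of the lathe's turning axis
- rest_post (a point): point on the rest's vertical swivel axis at the height of the rest's top edge, 178 above the bench (does not turn with the rest)
- rest_tip (a point): middle of the top edge at the free end of the tool rest, 130 from the swivel axis, 178 above the bench. The rest is one straight steel bar 12 thick, 28 high (150 to 178 above the bench), from 17 behind the swivel axis to 130 ahead of it; beyond 80 from the axis only bystanders up to 128 high stand below it
- tool_rest (a joint): angle of the rest, rad: 0 parallel to the lathe's axis, tip towards the headstock; grows counter-clockwise from above as the tip swings away from the wood (1.57: square out on the +y side). At -0.21 the wood stops it. Starts at 0.8 to 1.5. Turns stiffly (about 0.35 N m, some 4 N at 95 from the axis), stays where it is left
- rest_lift (a joint): how far the rest with its post has been lifted in its socket, m: 0 when seated; only its weight (0.55 kg) keeps it down
- clamp_lever (a joint): angle of the clamp lever, rad: 0 released, the lever rising at 0.75 rad above level; 0.75 fully down, lever level, against its stop. Starts at 0 to 0.2. Stiff (about 0.3 N m, some 5 N at 65 from the pivot), stays where it is left
- lever_pivot (a point): pivot of the clamp lever, 62 to the +y side of the rest's swivel axis, 113 above the bench; the pivot's axis is level, along the lathe's y
- lever_ball (a point): centre of the black ball (22 across) at the end of the clamp lever, 82 from the pivot. The lever is a flat dark bar 14 wide and 12 thick that runs from the pivot towards the tailstock (the lathe's -x) and up; from above it is pressed down about the pivot
- mushroom: loose turned wooden mushroom, 74 high, 60 across; origin under its middle
- pear: loose pale turned pear, 128 high, 86 across; origin under its middle
- gouge: loose turning gouge, 250 long, lying on the bench along its x, handle to -x; origin near its middle, on the bench
- figurine: loose turned figure with a flat hat, 124 high, 68 across; origin under its middle
- dark_pear: loose dark turned pear, 128 high, 86 across; origin under its middle
Mind the look-alikes: they are no part of the job. What is shaped like the dark_pear but turquoise or yellow is not meant.

How it is judged:
On the way, in this order (a step that is already met when the one before it is completed fails the run):
1. the rest is parallel with the lathe's axis while the clamp lever is still up (value of joint tool_rest between -0.09 and 0.09 rad and value of joint clamp_lever below 0.45 rad), for 0.2 s.
2. the clamp lever is fully down with the rest still parallel (value of joint tool_rest between -0.09 and 0.09 rad and value of joint clamp_lever above 0.66 rad), for 0.2 s.
At the end, for the whole second after the job is handed in: the rest is within 0.09 rad (5 degrees) of parallel to the lathe's axis and seated in its socket (within 4 mm), the clamp lever is down to within 0.09 rad of its stop, both and the loose things at rest (all of step 2 and velocity of joint tool_rest between -0.05 and 0.05 rad/s and velocity of joint clamp_lever between -0.05 and 0.05 rad/s and value of joint rest_lift below 0.004 m and linear speed of each of mushroom, pear, gouge, figurine, dark_pear below 0.02 m/s); the robot touches nothing.
It fails at once if the rest is driven against the wood (angle below -0.19 rad) (value of joint tool_rest below -0.19 rad).
It fails at once if the rest is lifted more than 8 mm in its socket (value of joint rest_lift above 0.008 m).
It fails at once if the clamp lever is pushed down (beyond 0.45 rad) while the rest is not parallel (value of joint clamp_lever above 0.45 rad and not (value of joint tool_rest between -0.09 and 0.09 rad)).
It fails at once if another thing on the bench is moved over 25 mm or lifted (distance of any of mushroom, pear, gouge, figurine, dark_pear from where it was at the start of the episode above 0.025 m or height (world z) of any of mushroom, pear, gouge, figurine, dark_pear above 0.012 m).
It fails at once if another thing is tipped over (angle between any of mushroom, pear, gouge, figurine, dark_pear's own z axis and vertical above 0.4 rad).
It also fails if it takes over 48 s, if anything falls off the work surface, if the arm or the gripper's body presses on something with over 40 N, if the wrist force passes 120 N, or if a joint passes its speed limit or range.

## Working session

There is one attempt and no reset: what is moved stays moved. The work goes in short steps, Python scripts to look and compute and a shell command to move; the robot and the scene stay as the last step left them, time stands still between calls to the robot, and variables do not carry over. Pictures are saved under pics/ and viewed, at most 10 in all, crops included, and the job is handed in when it is done.

```bash
mkdir -p pics
cat > h.py <<'E'
import numpy as np, cv2
from bench import *
E
python3 - <<'E'
from h import *
o=get_obs(); print(o['time_s'],o['eef_pos'],o['eef_rot'],o['opening'])
for n in ['scene','top']:
    p=camera(n); cv2.imwrite(f'pics/{n}0.png',p['frame'][:,:,::-1])
    print(n,p['extrinsics'].round(3).tolist() if hasattr(p['extrinsics'],'round') else p['extrinsics'])
    for k in ['lathe','banjo','rest_post','rest_tip','tool_rest','lever_pivot','lever_ball','clamp_lever','mushroom','pear','gouge','figurine','dark_pear']:
        try: print(k,[(np.round(d['xyz'],3).tolist(),round(d['confidence'],2)) for d in spot_in(p,k)[:3]])
        except Exception as e: print(k,e)
print(get_obs()['time_s'])
E
```

```text
0.0 [0.21554122 0.5325371  0.25538721] [-3.45619189e-04  1.91211846e-01  9.81548412e-01 -7.91459397e-04] 0.9998726953565952
scene [[-0.204, -0.585, 0.785, 1.205], [0.979, -0.14, 0.15, 0.322], [0.022, 0.799, 0.601, 0.633], [0.0, 0.0, 0.0, 1.0]]
lathe [([0.774, -0.103, 0.148], 0.83)]
banjo [([0.59, -0.01, 0.119], 0.82)]
rest_post [([0.588, -0.011, 0.118], 0.92), ([0.624, 0.036, 0.172], 0.37)]
rest_tip [([0.628, 0.036, 0.176], 0.84)]
tool_rest [([0.622, 0.037, 0.17], 0.62)]
lever_pivot [([0.591, -0.014, 0.124], 0.81)]
lever_ball [([0.555, 0.051, 0.147], 0.67)]
clamp_lever [([0.557, 0.052, 0.144], 0.7)]
mushroom [([0.578, 0.096, 0.059], 0.82)]
pear [([0.764, 0.04, 0.07], 0.82)]
gouge [([0.681, 0.161, 0.017], 0.91)]
figurine [([0.634, 0.392, 0.081], 0.93), ([0.591, -0.01, 0.122], 0.27)]
dark_pear [([0.529, 0.269, 0.065], 0.95), ([0.511, 0.506, 0.064], 0.73), ([0.468, 0.385, 0.073], 0.6)]
top [[-0.075, 0.977, -0.201, 0.348], [-0.997, -0.074, 0.013, 0.195], [-0.002, 0.202, 0.979, 1.05], [0.0, 0.0, 0.0, 1.0]]
lathe [([0.649, -0.09, 0.209], 0.76)]
banjo [([0.575, 0.005, 0.136], 0.83)]
rest_post [([0.579, 0.007, 0.135], 0.67), ([0.61, 0.389, 0.127], 0.52), ([0.65, -0.09, 0.206], 0.27)]
rest_tip [([0.557, 0.051, 0.143], 0.63), ([0.608, 0.026, 0.176], 0.61)]
tool_rest [([0.612, 0.029, 0.177], 0.61)]
lever_pivot [([0.576, 0.006, 0.138], 0.72), ([0.61, 0.384, 0.125], 0.7)]
lever_ball [([0.552, 0.05, 0.144], 0.77)]
clamp_lever [([0.552, 0.047, 0.142], 0.69)]
mushroom [([0.558, 0.091, 0.066], 0.79), ([0.552, 0.051, 0.147], 0.56)]
pear [([0.725, 0.033, 0.074], 0.83), ([0.44, 0.378, 0.075], 0.16)]
gouge [([0.655, 0.166, 0.022], 0.56)]
figurine [([0.609, 0.388, 0.124], 0.89), ([0.552, 0.05, 0.144], 0.32)]
dark_pear [([0.441, 0.383, 0.075], 0.77), ([0.474, 0.498, 0.073], 0.77), ([0.327, 0.438, 0.074], 0.67)]
1.4
```

View pics/scene0.png

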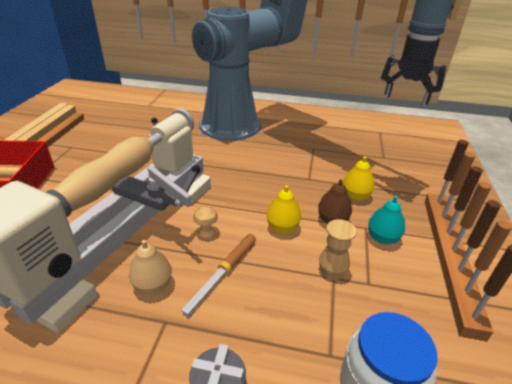

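View pics/top0.png

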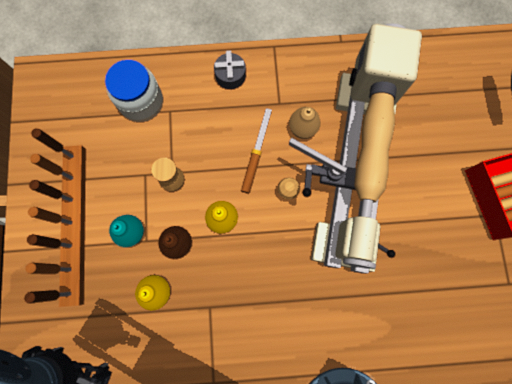

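The two views show the lathe with its headstock away from the robot (top 393,50). The rest's tip is near (292,143), the lever ball at (308,192) and the pear at (305,122). Next I'll take a close-up for exact pixels.

```bash
cat >> h.py <<'E'
def ray(p,u,v,z):
    K=np.array(p['mtx']);T=np.array(p['extrinsics'])
    d=np.linalg.inv(K)@[u,v,1]; d=T[:3,:3]@[d[0],-d[1],-d[2]]; c=T[:3,3]
    return (c+d*(z-c[2])/d[2])
def proj(p,X):
    K=np.array(p['mtx']);T=np.array(p['extrinsics']);c=T[:3,:3].T@(np.array(X)-T[:3,3]); c=K@[c[0],-c[1],-c[2]]; return c[:2]/c[2]
E
python3 - <<'E'
from h import *
import pickle
p=camera('top'); print([k for k in p]); pickle.dump(p,open('top.pkl','wb'))
c=p['frame'][100:250,270:410,::-1]; cv2.imwrite('pics/c1.png',cv2.resize(c,None,fx=4,fy=4,interpolation=cv2.INTER_CUBIC))
E
```

```text
['frame', 'mtx', 'extrinsics', 'shot']
```

View pics/c1.png

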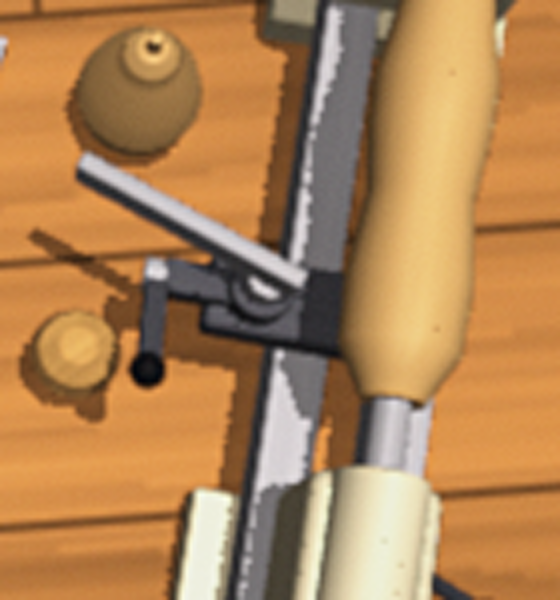

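The crop shows the rest bar from its tip at (88,165) to its rear end at (300,277), the ball at (147,370), the lever's pivot end near (157,270) and the bed edge from (325,10) to (235,590).

Run:
```python
from h import *
import pickle
p=pickle.load(open('top.pkl','rb'))
f=lambda u,v,z: ray(p,270+(u+.5)/4-.5,100+(v+.5)/4-.5,z)
a,b=f(235,590,.09),f(325,10,.09); d=b-a; yaw=np.arctan2(d[1],d[0]); print('yaw bed',yaw)
t,r=f(88,165,.178),f(300,277,.178); print('tip',t,'rear',r,np.linalg.norm(t-r))
e=(t-r)/np.linalg.norm(t-r); post=t-.13*e; print('post',post,'angle',np.arctan2(e[1],e[0])-yaw)
ball=f(147,370,.15);print('ball',ball)
# axis estimate from spindle
s=f(386,440,.185); x=np.array([np.cos(yaw),np.sin(yaw),0]);y=np.array([-x[1],x[0],0])
print('post y off axis',(post-s)@y,'lever: ball rel post',(ball-post)@x,(ball-post)@y)
print('pear top',f(152,45,.128),'mush',f(75,350,.074),'wood left edge near',f(372,180,.185))
P=post+np.array([0,0,0])
for a_ in (0,.1,.2):
  th=.75-a_; B=post-x*.082*np.cos(th)+y*.062; B[2]=.113+.082*np.sin(th); print(a_,B,(proj(p,B)-[270,100])*4)
```

```text
yaw bed -0.2668299961975294
tip [0.6466025  0.08648471 0.178     ] rear [ 0.57064087 -0.02776575  0.178     ] 0.13719816747605698
post [ 0.57462623 -0.02177154  0.178     ] angle 1.2508690292947489
ball [0.52888226 0.0605873  0.15      ]
post y off axis 0.06588551217287689 lever: ball rel post -0.06584113003316633 0.06738275242667476
pear top [0.73880507 0.03318073 0.128     ] mush [0.56044818 0.09335061 0.074     ] wood left edge near [ 0.6229012  -0.07408422  0.185     ]
0 [0.53309884 0.05385447 0.16889438] [160.72920842 353.56877571]
0.1 [0.52800532 0.05524678 0.16262529] [157.733802   364.75165222]
0.2 [0.52354096 0.0564671  0.15586035] [154.84139475 374.89738456]
```

```bash
python3 -m jog '[-0.05,-0.026,0,0,0,-0.03,1, -0.1,-0.05,0,0,0,-0.06,1, -0.15,-0.076,0,0,0,-0.117,1, -0.2,-0.1,0,0,0,-0.117,1, -0.25,-0.126,0,0,0,-0.117,1, -0.3,-0.151,0,0,0,-0.117,1, -0.35,-0.176,0,0,0,-0.117,1, -0.4,-0.202,0,0,0,-0.117,1, -0.45,-0.227,0,0,0,-0.117,1, -0.49,-0.247,0,0,0,-0.117,1, -0.516,-0.26,0,0,0,-0.117,1, -0.516,-0.26,0,0,0,-0.117,1, -0.516,-0.26,0,0,0,-0.117,1]'
python3 - <<'E'
from h import *
from scipy.spatial.transform import Rotation as R
o=get_obs(); q=o['eef_rot']; print(R.from_quat([q[1],q[2],q[3],q[0]]).as_matrix().round(3))
yw=-.267; x=np.array([np.cos(yw),np.sin(yw)]); y=np.array([-x[1],x[0]])
d=o['eef_pos'][:2]-np.array([.577,-.019]); print('XY',d@x,d@y,o['eef_pos'],o['opening'],o['wrist_force'])
p=camera('scene'); f=p['frame'][80:330,0:260,::-1]; cv2.imwrite('pics/c2.png',cv2.resize(f,None,fx=3,fy=3,interpolation=cv2.INTER_CUBIC)[:600])
for th in np.linspace(1.25,0,11):
    e=np.array([np.cos(th),np.sin(th)]);n=np.array([-e[1],e[0]]);h=11*abs(n[0])+14.5*abs(n[1])
    print(round(th,2),(95*e+(6+h)*n).round(0))
E
```

```text
time_s: 3.08
eef_pos: [0.596, 0.0987, 0.256]
eef_rot: [-0.0, 0.134, 0.991, 0.0]
wrist_force: [-0.9, -0.1, -0.2]
opening: -0.002
grasp_force: 0.0
[[-0.964  0.265 -0.001]
 [ 0.265  0.964  0.   ]
 [ 0.001  0.    -1.   ]]
XY -0.0127030236964545 0.11853994548503324 [0.59602254 0.09869124 0.2560391 ] -0.0016164176200081331 [-0.85462978 -0.12044855 -0.15527963]
1.25 [10. 97.]
1.12 [21. 95.]
1.0 [32. 92.]
0.88 [43. 88.]
0.75 [53. 82.]
0.62 [63. 75.]
0.5 [72. 67.]
0.38 [80. 57.]
0.25 [86. 46.]
0.12 [92. 33.]
0.0 [95. 20.]
```

View pics/c2.png

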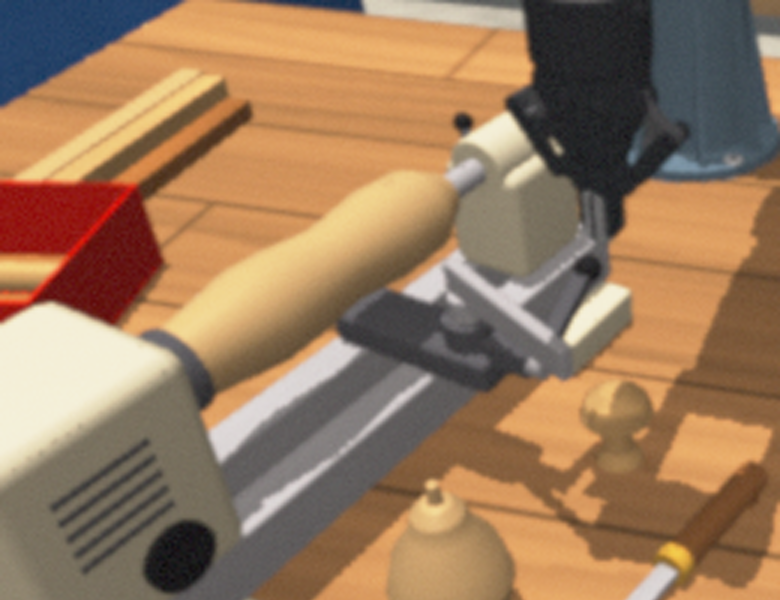

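The view shows the rest square out at (450–575, 265–370), the lever still up with its ball at (588,265), and a clear approach. I'll turn the gripper a quarter so its wide side runs along the bed, then lower it.

```bash
python3 -m jog '[0,0,0,0,0,0.18,1, 0,0,0,0,0,0.36,1, 0,0,0,0,0,0.54,1, 0,0,0,0,0,0.72,1, 0,0,0,0,0,0.9,1, 0,0,0,0,0,1.08,1, 0,0,0.02,0,0,1.26,1, 0,0,0.045,0,0,1.44,1, 0,0,0.07,0,0,1.571,1, 0,0,0.07,0,0,1.571,1, 0,0,0.07,0,0,1.571,1]'
python3 - <<'E'
from h import *
from scipy.spatial.transform import Rotation as R
o=get_obs(); q=o['eef_rot']; print(R.from_quat([q[1],q[2],q[3],q[0]]).as_matrix().round(3),o['q'])
yw=-.267; x=np.array([np.cos(yw),np.sin(yw)]); y=np.array([-x[1],x[0]])
d=o['eef_pos'][:2]-np.array([.577,-.019]); d=np.array([d@x,d@y])*1000
for th in np.linspace(1.25,0,11):
    e=np.array([np.cos(th),np.sin(th)]);n=np.array([-e[1],e[0]]);h=14.5*abs(n[0])+11*abs(n[1])
    c=95*e+(6+h)*n; print(round(th,2),'tool dx,dy',(c-d)[::-1].round(0))
E
```

```text
time_s: 4.5
eef_pos: [0.5968, 0.099, 0.1875]
eef_rot: [0.0, 0.794, 0.608, 0.001]
wrist_force: [0.5, 0.1, -0.2]
opening: 0.002
grasp_force: 0.0
[[ 0.261  0.965  0.001]
 [ 0.965 -0.261  0.   ]
 [ 0.     0.001 -1.   ]] [-3.17023920e-02  3.12332863e-01  1.59150708e+00  5.82833068e-05
  1.23636825e+00  2.32763535e-01]
1.25 tool dx,dy [-22.  20.]
1.12 tool dx,dy [-23.  32.]
1.0 tool dx,dy [-26.  43.]
0.88 tool dx,dy [-31.  54.]
0.75 tool dx,dy [-37.  65.]
0.62 tool dx,dy [-44.  75.]
0.5 tool dx,dy [-54.  85.]
0.38 tool dx,dy [-64.  93.]
0.25 tool dx,dy [-76.  99.]
0.12 tool dx,dy [-89. 104.]
0.0 tool dx,dy [-102.  107.]
```

```bash
python3 -m jog '[-0.022,0.008,0,0,0,0,1, -0.022,0.02,0,0,0,0,1, -0.023,0.032,0,0,0,0,1, -0.026,0.043,0,0,0,0,1, -0.031,0.054,0,0,0,0,1, -0.037,0.065,0,0,0,0,1, -0.044,0.075,0,0,0,0,1, -0.054,0.085,0,0,0,0,1, -0.064,0.093,0,0,0,0,1, -0.076,0.099,0,0,0,0,1, -0.086,0.103,0,0,0,0,1, -0.086,0.103,0,0,0,0,1]'
python3 - <<'E'
from h import *
p=camera('top'); f=p['frame'][60:250,270:410,::-1]; cv2.imwrite('pics/c3.png',cv2.resize(f,None,fx=3,fy=3,interpolation=cv2.INTER_CUBIC))
p=camera('scene'); f=p['frame'][110:270,20:240,::-1]; cv2.imwrite('pics/c4.png',cv2.resize(f,None,fx=3,fy=3,interpolation=cv2.INTER_CUBIC))
E
```

```text
time_s: 6.0
eef_pos: [0.6734, -0.0116, 0.1859]
eef_rot: [-0.0, 0.795, 0.606, 0.0]
wrist_force: [-0.7, 1.1, 0.4]
opening: 0.001
grasp_force: 0.2
```

View pics/c3.png

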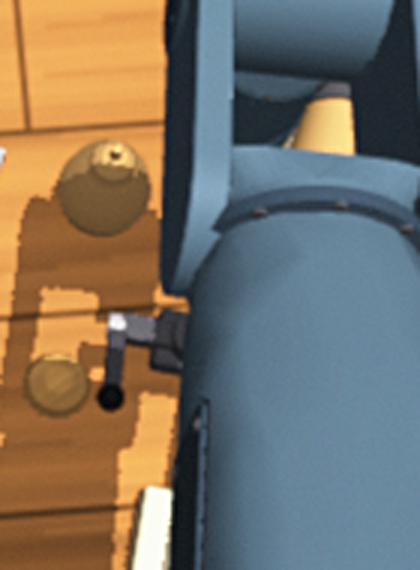

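View pics/c4.png

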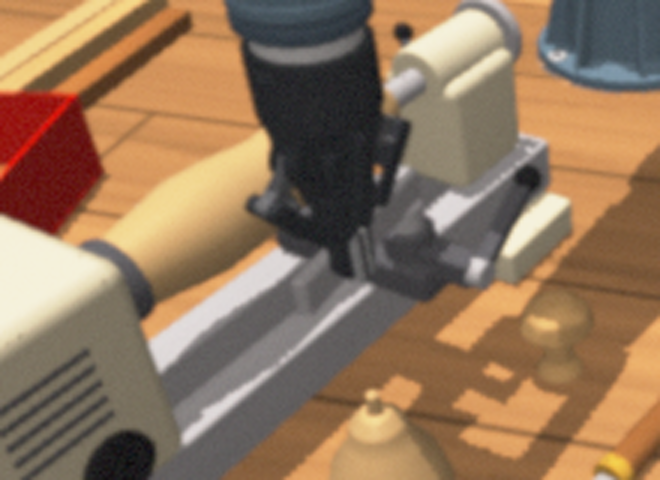

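The top view is blocked by the arm. The scene view shows the rest nearly parallel, with its tip's top edge near crop (300,277).

Run:
```python
from h import *
p=camera('scene')
post=np.array([.577,-.019,.178]); yw=-.267
for u,v in((293,278),(303,275),(312,272)):
    t=ray(p,20+(u+.5)/3-.5,110+(v+.5)/3-.5,.178); d=t-post; print(t,np.hypot(*d[:2]),np.arctan2(d[1],d[0])-yw)
for th in(0,.1,.2,.3): print(th,(proj(p,post+.13*np.array([np.cos(yw+th),np.sin(yw+th),0]))-[20,110])*3)
# lathe yaw check from scene: front bed lower/top edges (crop3)
a,b=[ray(p,20+u/3,110+v/3,.09) for u,v in((200,420),(370,290))]; d=b-a; print('bed yaw',np.arctan2(-d[1],-d[0]))
print([(s['xyz'],s['confidence']) for s in spot_in(p,'tool_rest')[:2]])
```

```text
[ 0.70454029 -0.03819103  0.178     ] 0.1289760494836224 0.11765012988320508
[ 0.70024558 -0.03349491  0.178     ] 0.12409502180562887 0.1499277876369413
[ 0.69606659 -0.02938524  0.178     ] 0.11951864198073182 0.17999808037324025
0 [271.96154417 271.60336859]
0.1 [288.01760596 277.07324355]
0.2 [305.53240741 281.42872376]
0.3 [324.27649842 284.59341436]
bed yaw -0.31962504802838404
[([0.676, -0.0253, 0.1671], 0.82)]
```

Run:
```python
from h import *
import pickle
for name,img,z in(('top','pics/top0.png',.09),('scene','pics/scene0.png',.09)):
    p=camera(name); g=cv2.imread(img,0)
    L=cv2.createLineSegmentDetector().detect(g)[0][:,0]
    for l in L:
        a,b=ray(p,l[0],l[1],z),ray(p,l[2],l[3],z); d=b-a; n=np.hypot(*d[:2]); yw=np.arctan2(d[1],d[0])
        yw=(yw+np.pi/2)%np.pi-np.pi/2
        if n>.05 and abs(yw+.29)<.1 and a[1]<.1: print(name,l.round(),round(n,3),round(yw,3))
p=pickle.load(open('top.pkl','rb'))
s,c=ray(p,366.5,208,.185),ray(p,382,90,.185); d=c-s; print(s,c,np.arctan2(d[1],d[0]))
```

```text
top [319. 221. 312. 260.] 0.098 -0.268
top [375. 262. 379. 227.] 0.086 -0.248
top [338. 188. 326. 265.] 0.193 -0.269
top [351. 102. 342. 163.] 0.168 -0.268
top [348. 253. 352. 219.] 0.083 -0.266
top [349. 208. 343. 253.] 0.113 -0.268
top [323. 260. 328. 224.] 0.089 -0.267
top [372.  24. 364.  68.] 0.134 -0.299
top [416.  77. 421.  32.] 0.135 -0.267
top [344. 216. 351. 192.] 0.062 -0.385
top [333. 254. 338. 224.] 0.073 -0.297
top [343.  72. 337. 103.] 0.09 -0.272
top [374.  92. 358. 195.] 0.282 -0.273
top [324. 220. 328. 197.] 0.058 -0.263
top [335. 153. 341. 114.] 0.107 -0.264
top [334.  97. 338.  71.] 0.076 -0.263
top [358. 216. 353. 254.] 0.093 -0.266
top [385. 178. 386. 147.] 0.082 -0.194
top [358. 148. 363. 109.] 0.106 -0.239
top [330. 221. 335. 188.] 0.084 -0.266
top [377. 226. 373. 254.] 0.071 -0.266
top [386. 148. 392. 125.] 0.064 -0.36
top [339. 158. 347. 108.] 0.137 -0.264
top [370. 257. 374. 222.] 0.086 -0.264
scene [175. 113. 152. 126.] 0.11 -0.325
scene [190. 195. 210. 176.] 0.089 -0.259
scene [ 71. 233. 120. 197.] 0.14 -0.273
scene [141. 244.  95. 288.] 0.122 -0.255
scen
[... 533 characters left out ...]
-1. 240.  56. 202.] 0.14 -0.261
scene [133. 201.  77. 246.] 0.165 -0.265
scene [165. 133. 184. 120.] 0.098 -0.289
scene [ 16. 247.  48. 225.] 0.074 -0.268
scene [ 48. 228.  18. 250.] 0.071 -0.262
scene [ 19. 253.  50. 231.] 0.07 -0.262
scene [ 58. 249.  29. 271.] 0.065 -0.263
scene [ 50. 234.  21. 255.] 0.068 -0.268
scene [ 55. 244.  27. 265.] 0.064 -0.267
scene [ 22. 258.  51. 237.] 0.066 -0.268
scene [ 25. 263.  53. 242.] 0.063 -0.265
scene [ 53. 239.  24. 260.] 0.065 -0.268
scene [ 27. 268.  55. 247.] 0.064 -0.262
scene [ 68. 199. 148. 148.] 0.272 -0.293
scene [ 53. 323.  92. 287.] 0.083 -0.269
[ 0.47599368 -0.06345071  0.185     ] [ 0.75369859 -0.13730797  0.185     ] -0.2599387100823206
```

Yaw −0.267 is confirmed. I'll finish the push, then back off and look.

```bash
python3 -m jog '[-0.005,0.002,0,0,0,0,1, -0.01,0.003,0,0,0,0,1, -0.014,0.003,0,0,0,0,1, -0.014,0.003,0,0,0,0,1, -0.014,0.003,0,0,0,0,1, 0.015,0.003,0,0,0,0,1, 0.045,0.003,0,0,0,0,1, 0.085,0.003,-0.02,0,0,0,1, 0.14,0.003,-0.06,0,0,0,1, 0.2,0.003,-0.06,0,0,0,1, 0.2,0.003,-0.06,0,0,0,1]'
python3 - <<'E'
from h import *
p=camera('top'); f=p['frame'][60:250,270:410,::-1]; cv2.imwrite('pics/c5.png',cv2.resize(f,None,fx=3,fy=3,interpolation=cv2.INTER_CUBIC))
g=cv2.cvtColor(p['frame'],cv2.COLOR_RGB2GRAY)
L=cv2.createLineSegmentDetector().detect(g)[0][:,0]
for l in L:
        a,b=ray(p,l[0],l[1],.178),ray(p,l[2],l[3],.178); d=b-a; n=np.hypot(*d[:2]); yw=np.arctan2(d[1],d[0])
        yw=(yw+np.pi/2)%np.pi-np.pi/2
        if n>.04 and abs(yw+.29)<.25 and a[1]<.1: print(l.round(),round(n,3),round(yw+.267,3))
for k in('lever_ball','tool_rest'): print(k,[(s['xyz'],s['confidence']) for s in spot_in(p,k)[:2]])
E
```

```text
time_s: 7.68
eef_pos: [0.7295, 0.1844, 0.2468]
eef_rot: [0.001, 0.794, 0.608, 0.001]
wrist_force: [-0.8, -0.0, -0.1]
opening: -0.002
grasp_force: 0.0
[375. 262. 379. 227.] 0.078 0.018
[351. 102. 349. 122.] 0.051 0.061
[345. 114. 336. 171.] 0.139 0.005
[392. 124. 392.  96.] 0.073 0.117
[372.  24. 364.  69.] 0.122 -0.031
[348. 104. 351.  88.] 0.043 -0.02
[354.  66. 363.  40.] 0.074 -0.175
[416.  77. 421.  32.] 0.123 -0.003
[358. 218. 353. 240.] 0.051 -0.081
[333. 162. 341. 114.] 0.119 0.007
[374.  92. 359. 186.] 0.236 -0.015
[343.  72. 337. 103.] 0.083 -0.006
[334.  97. 338.  71.] 0.069 0.004
[364.  40. 370.  23.] 0.049 -0.179
[345. 148. 349. 125.] 0.059 0.001
[361.  64. 352.  84.] 0.057 -0.213
[355. 166. 363. 110.] 0.14 0.006
[386. 171. 386. 148.] 0.054 0.113
[386. 148. 392. 125.] 0.058 -0.104
[376. 198. 387. 172.] 0.068 -0.227
[377. 226. 373. 256.] 0.067 0.002
[370. 257. 375. 222.] 0.078 -0.002
lever_ball [([0.583, -0.0413, 0.1562], 0.29)]
tool_rest [([0.6332, -0.0293, 0.177], 0.65)]
```

View pics/c5.png

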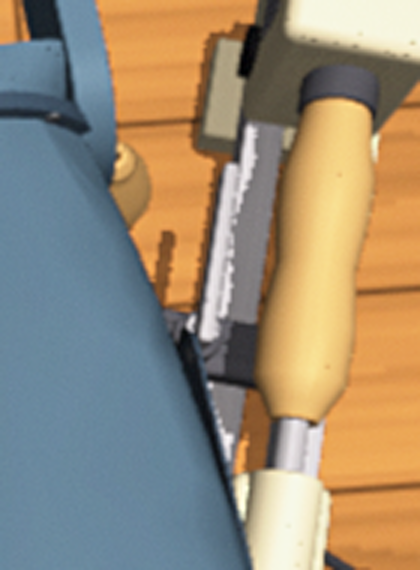

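The rest's edge lines come out within 0.01 rad of parallel, with the bar at crop (205–235, 165–340). Next I go above the lever ball.

```bash
python3 -m jog '[-0.043,-0.042,0,0,0,0,1, -0.086,-0.084,0,0,0,0,1, -0.129,-0.126,0,0,0,0,1, -0.171,-0.168,0,0,0,0,1, -0.171,-0.168,0.02,0,0,0,1, -0.171,-0.168,0.035,0,0,0,1, -0.171,-0.168,0.035,0,0,0,1]'
python3 - <<'E'
from h import *
p=camera('scene'); f=p['frame'][110:270,60:280,::-1]; cv2.imwrite('pics/c6.png',cv2.resize(f,None,fx=3,fy=3,interpolation=cv2.INTER_CUBIC))
print(get_obs()['eef_pos'])
E
```

```text
time_s: 8.7
eef_pos: [0.521, 0.059, 0.2099]
eef_rot: [-0.001, 0.796, 0.606, -0.001]
wrist_force: [0.1, -0.0, 0.1]
opening: -0.001
grasp_force: 0.0
[0.5216458  0.05930465 0.21067696]
```

View pics/c6.png

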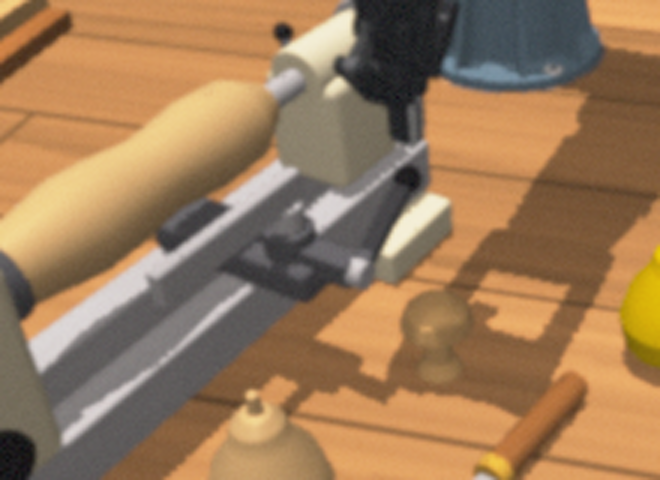

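The fingertip (408,140) sits above the ball (408,178), and the rest lies alongside the wood. I'll press down now.

```bash
python3 -m jog '[0.004,0,0.01,0,0,0,1, 0.004,0,0.018,0,0,0,1, 0.004,0,0.026,0,0,0,1, 0.004,0,0.034,0,0,0,1, 0.004,0,0.042,0,0,0,1, 0.004,0,0.05,0,0,0,1, 0.004,0,0.055,0,0,0,1, 0.004,0,0.055,0,0,0,1]'
```

```text
time_s: 9.75
eef_pos: [0.5226, 0.0637, 0.1558]
eef_rot: [-0.0, 0.795, 0.606, -0.0]
wrist_force: [-0.1, -0.7, 0.8]
opening: -0.0
grasp_force: 0.0
```

```bash
python3 -m jog '[0,0,0.002,0,0,0,1, 0,0,0.004,0,0,0,1]'; python3 -m jog '[0,0,0.002,0,0,0,1, 0,0,0.003,0,0,0,1]';  python3 - <<'E'
from h import *
p=camera('scene'); f=p['frame'][150:250,140:240,::-1]; cv2.imwrite('pics/c7.png',cv2.resize(f,None,fx=5,fy=5,interpolation=cv2.INTER_CUBIC))
post=np.array([.578,-.016,0]); x=np.array([.9646,-.2638,0]);y=np.array([.2638,.9646,0])
for a in(0,.4,.66,.75):
    B=post-x*.082*np.cos(.75-a)+y*.062; B[2]=.113+.082*np.sin(.75-a); print(a,(proj(p,B)-[140,150])*5)
E
```

```text
time_s: 10.0
eef_pos: [0.5227, 0.0636, 0.1525]
eef_rot: [-0.0, 0.795, 0.606, -0.0]
wrist_force: [-2.2, -0.0, 3.1]
opening: -0.0
grasp_force: 2.0
time_s: 10.25
eef_pos: [0.5225, 0.0636, 0.1492]
eef_rot: [-0.0, 0.795, 0.606, -0.0]
wrist_force: [-2.9, 1.0, 4.4]
opening: -0.003
grasp_force: 1.9
0 [273.51590616  82.17827507]
0.4 [298.45860946 114.74932095]
0.66 [306.66545157 146.22764651]
0.75 [307.98556931 158.54345584]
```

View pics/c7.png

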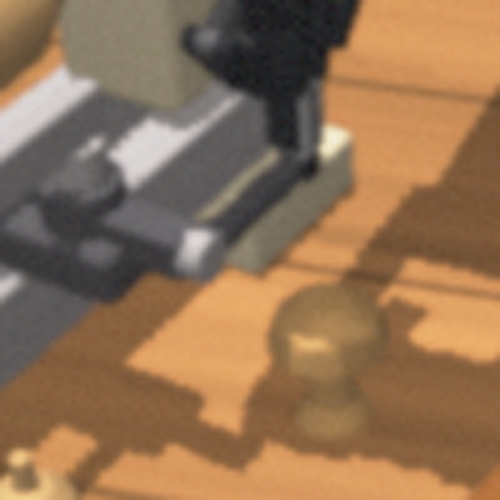

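The ball is now at crop (308,162), close to the predicted fully-down spot (308,158). I'll press until the force shows the stop.

```bash
for i in 1 2; do python3 -m jog '[0,0,0.0015,0,0,0,1, 0,0,0.0015,0,0,0,1]' | sed -n '2p;4p'; done
```

```text
eef_pos: [0.5228, 0.0636, 0.1484]
wrist_force: [-3.7, -0.3, 7.1]
eef_pos: [0.523, 0.0636, 0.1479]
wrist_force: [-7.2, 0.7, 16.3]
```

The stop is reached. I'll retreat and check.

```bash
python3 -m jog '[0,0,-0.01,0,0,0,1, 0,0,-0.04,0,0,0,1, 0,0,-0.1,0,0,0,1, 0.04,-0.04,-0.14,0,0,0,1, 0.09,-0.08,-0.14,0,0,0,1, 0.13,-0.12,-0.14,0,0,0,1, 0.17,-0.16,-0.14,0,0,0,1, 0.21,-0.2,-0.14,0,0,0,1, 0.21,-0.2,-0.14,0,0,0,1, 0.21,-0.2,-0.14,0,0,0,1]'
python3 - <<'E'
from h import *
p=camera('top'); f=p['frame'][60:250,270:410,::-1]; cv2.imwrite('pics/c8.png',cv2.resize(f,None,fx=3,fy=3,interpolation=cv2.INTER_CUBIC))
g=cv2.cvtColor(p['frame'],cv2.COLOR_RGB2GRAY)
for l in cv2.createLineSegmentDetector().detect(g)[0][:,0]:
    a,b=ray(p,l[0],l[1],.178),ray(p,l[2],l[3],.178); d=b-a; yw=(np.arctan2(d[1],d[0])+np.pi/2)%np.pi-np.pi/2
    if np.hypot(*d[:2])>.1 and abs(yw+.267)<.2 and a[1]<.1: print(l.round(),round(yw+.267,3))
E
```

```text
time_s: 12.05
eef_pos: [0.3857, 0.3189, 0.2862]
eef_rot: [0.0, 0.795, 0.607, 0.0]
wrist_force: [0.5, 0.4, 0.3]
opening: -0.004
grasp_force: 0.0
[338. 188. 326. 265.] -0.002
[345. 114. 336. 171.] 0.005
[349. 208. 343. 253.] -0.002
[374.  19. 364.  70.] -0.037
[416.  77. 421.  32.] -0.002
[333. 162. 341. 114.] 0.007
[376.  83. 359. 184.] -0.016
[355. 166. 363. 110.] 0.006
[383. 187. 389. 134.] 0.029
```

View pics/c8.png

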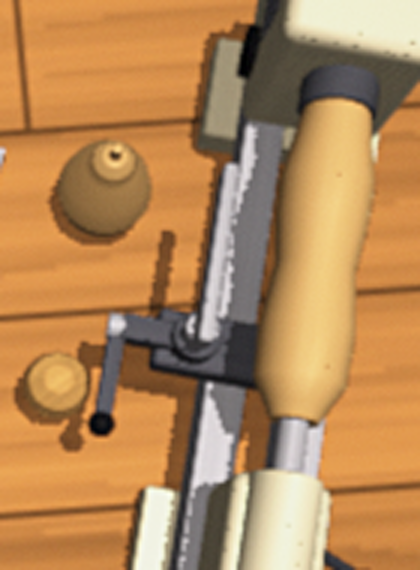

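The rest is parallel (about 0.006 rad), the lever is down with its ball at (101,423), the bystanders have not moved and the arm is clear.

```bash
python3 -c "
from bench import *
print(hand_in())"
```

```text
the job is handed in; nothing more can be done
None
```

I swung the tool rest parallel to the lathe's axis (about 0.006 rad off in the last picture), then pressed the clamp lever down to its stop, left the mushroom and pear unmoved in that picture, and handed the job in with the arm clear at about 12 s; no verdict was returned.

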